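# Leak-check a spherical gas tank in a sprung nest

## Robot

A 6-joint arm with a two-finger parallel gripper is mounted at the origin on the work surface. World frame = base frame: x ahead of the robot, y to its left, z up, the work surface at z = 0. Lengths are in m, angles in rad, forces in N, time in s.
With the tool pointing down it reaches from about 0.35 to 0.775 m from the base axis. Payload 7.3 kg.
Tool frame: the origin (TCP) lies between the finger pads, 19 mm behind the fingertips; this is the grasp point; z points along the fingers, y is the line along which they close (so a half turn about z gives the same grasp; the last joint's range is limited). The gripper opens to 92 mm and grips with 3 to 60 N. Pads are 19 mm wide; open, the fingers measure 130 mm over their backs; the gripper's body (75 mm by 190 mm) begins 47 mm behind the grasp point.
Start: joints at [-1.478, 0.342, 1.524, -0, 1.275, -0.146], TCP at [0.124, -0.51, 0.246] pointing down, gripper open.
Joint ranges: [-2.53, 2.53], [-0.77, 2.02], [0.04, 2.7], [-1, 4.14], [0.28, 2.66], [-3.11, 3.11]. Speed limits (rad/s): [2.57, 2.57, 3.14, 3.14, 3.14, 3.14].

## Interface

Orientations are given as a unit quaternion [x, y, z, w].
In Python, from cell import env, imaging gives the robot as it stands. Calls block until the motion is done:
- env.move_pose(position, orientation): joint-space move of the TCP to a pose.
- env.move_linear(position, ori=None, v=0.15): straight line of the TCP; ori=None keeps the orientation; v is the mean speed in m/s.
- env.set_joints(angles): joint-space move.
- env.grip(opening): opening from 0.0 (shut) to 1.0 (fully open); the grip force is fixed at half the most; returns when the fingers have stopped.
- env.pause(seconds).
- env.inverse_kinematics(position, orientation): joint angles nearest the present ones, or None.
- imaging.capture(name): name is "scene" or "top" or "wrist"; returns a dict with "color" (420x560x3 uint8, red, green, blue), "z_map" (420x560 float32, m along the optical axis (not along the pixel's ray), 0 where there is no reading), "K" (3x3 intrinsics, pixels), "R" (3x3) and "t" (3): a world point X has camera coordinates R X + t. Camera axes: x right, y down, z forward; pixel columns grow to the right and rows downward; lengths in m; the calibration is good to about 2 mm. A picture is of the moment at which its call begins.
A pose or a line that the arm cannot do raises env.PlanningError and nothing moves.
- env.hand_in(): hands the job in; it is judged then, once.
Readings, each from a call of its own:
- env.get_clock(): time.
- env.get_joints(): joint angles.
- env.get_joint_velocities(): joint speeds.
- env.get_tau(): joint torques, N m.
- env.get_eef_pos(): TCP position.
- env.get_ee_rot(): TCP orientation.
- env.get_contact_force(): force on the tool from outside, world axes, zero at the start.
- env.get_torque(): the same for the moment, N m.
- env.get_width(): opening from 0.0 (shut) to 1.0 (fully open).
- env.get_grip_force(): force on a finger pad.
Only numpy, scipy, OpenCV 4.12 (cv2) and the standard library are available. Lean on these libraries where they do the work, as an engineer would, in place of code of your own. Each camera call takes 0.05 s, during which the arm holds its last target. There are 200 camera calls.

## Task

The tank with the red plug is due for its leak check: while it still stands in its rigid storage stand, press the red plug down until it is fully home. Then lift the tank out, set it upright (do not drop it) in the blue sprung ring of the leak tester, and push it down against the springs until its bottom nozzle squeezes firmly onto the orange seal. Finish while holding it pressed down like that, so the test can run, with the green-plugged tank and the other loose items left where they are.

Things in the scene. Friction and masses are not known exactly. Their poses are not given: they have to be found in the camera images.
- tank: tank to test, loose: titanium sphere 68 mm across, red band, 0.28 to 0.44 kg. Origin: centre of the underside of its girth flange (aluminium disc 92 mm across, 5 mm thick), z up its axis; sphere centre at z = 2 mm. Nozzle below, 16 mm across, flat end at z = -50 mm. At the start it stands upright in a storage stand, flange on the rim, lower half inside the cup
- tank_neck (a point): point on the tank's axis, 57 mm above its origin, where to grip: plain round steel neck 26 mm across, from the sphere's top (z 36 mm in the tank's frame) up to z 68 mm. With the TCP here the fingertips just clear the sphere
- plug (a joint): red push-in test plug in the top of that tank's neck: metres pressed in; 0 = 6 mm proud, yellow stem showing under the head; 0.006 = home, head flat on the neck, no yellow seen. Starts at 0 to 1.5 mm. Tight fit: takes about 6 N to slide, stays where it is left, then meets a hard stop
- plug_top (a point): centre of the top face of the red plug's head (18 mm across, 10 mm high, narrower than the neck); 84 mm above the tank's origin at plug = 0, 78 mm when home
- nest_seat (a point): centre of the top face of the leak tester's blue sprung ring, on which the flange must rest: 104 mm outside, 73 mm bore, 10 mm thick, 100 mm above the table when free; moves with the ring, z up. Three posts 62 mm from its axis end in dark nuts 12 mm above the free ring, outside the flange. The fixed grey base (140 x 200 mm, 32 mm high, gauge to 50 mm) is below
- nest (a joint): how far the sprung ring is pressed down, metres: 0 = free, at most 0.020. Its springs begin to give at about 6 N (the tank's weight alone does not move it) and stiffen by 0.4 N per mm. With the tank seated in the ring, its nozzle meets the seal at 0.012
- seal (a joint): orange round rubber face seal, 29 mm across, in the middle of the tester's base, free top 38 mm above the table: metres squeezed, 0 = free, 0.004 = fully squeezed (hard stop). About 1 N to start, then 2 N per mm. Ring and seal together carry about 15 N at 1.5 mm of squeeze and 21 N at the stop, the tank's weight included
- tank_b: bystander: an identical loose tank with a green band and a green plug already home, standing in the other storage stand; same origin and sizes
- stand_a: storage stand of the red-plug tank: black plastic cup, fixed, 110 mm across the foot, 96 mm across the rim, bore 76 mm, rim 60 mm high; origin: centre of its underside
- stand_b: storage stand of the green-plug tank, same kind; origin: centre of its underside
- driver: bystander: grey and black cordless screwdriver lying on its side, about 200 by 190 mm, 54 mm high, loose; origin on its underside below the motor barrel
- ratchet: bystander: steel ratchet wrench with black grip, 210 mm long, 22 mm high, loose, lying flat; origin on its underside at mid-length, x towards the head
- bracket_a: bystander: flat aluminium strut bracket 150 by 46 mm, 8 mm thick, loose; origin on its underside at mid-length, x towards the eye
- bracket_b: bystander: a second bracket of the same kind
- bin: bystander: yellow open bolt bin 100 by 150 by 45 mm, loose; origin: centre of its underside
- ipa: bystander: white squeeze bottle with blue cap, 60 mm across, 150 mm high, loose; origin: centre of its underside
Things that resemble listed ones, but are neither listed nor needed, are in the scene too. What is shaped like the tank but purple or turquoise is not meant.

How it is judged:
By the outcome, as a careful person would: the job done as asked, in the order asked, and still so for the second after the job is handed in, while the arm keeps its last pose, push and grip.
It also fails if it takes over 54 s, if anything falls off the work surface, if the arm or the gripper's body presses on something with over 40 N, if the wrist force passes 120 N, or if a joint passes its speed limit or range.

## Working session

There is one attempt and no reset: what is moved stays moved. The work goes in short steps, each a Python script; the robot and the scene stay as the last script left them, time stands still between calls to the robot, and variables do not carry over. Pictures are saved under pics/ and viewed, at most 10 in all, crops included, and the job is handed in when it is done.

```bash
ls; mkdir -p pics; python3 - <<'E'
from cell import env, imaging
import cv2, numpy as np
for n in ("top","scene"):
    c=imaging.capture(n); np.savez(f"pics/{n}0.npz",**c)
    cv2.imwrite(f"pics/{n}0.png",cv2.resize(c["color"][:,:,::-1],(800,600)))
    print(n,c["K"].round(1).tolist(),(-c["R"].T@c["t"]).round(3))
print(env.get_clock(),env.get_ee_rot(),env.get_contact_force())
E
```

```text
pics
top [[474.8, 0.0, 269.9], [0.0, 474.8, 205.9], [0.0, 0.0, 1.0]] [ 0.358 -0.043  1.48 ]
scene [[406.2, 0.0, 276.2], [0.0, 406.2, 218.0], [0.0, 0.0, 1.0]] [1.425 0.408 0.792]
0.1 [ 9.92879978e-01  1.19117202e-01  2.25005253e-05 -6.63946143e-04] [ 0.1411534   0.92565484 -0.32035083]
```

View pics/top0.png

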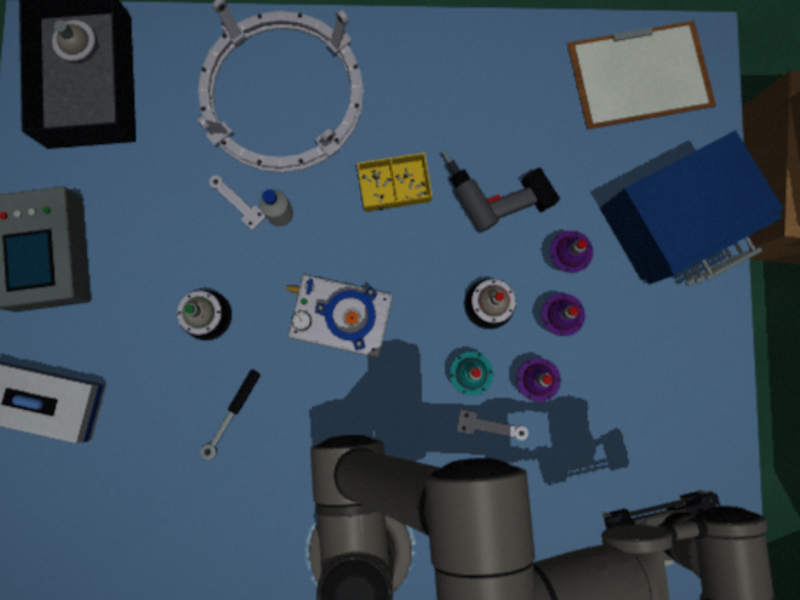

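View pics/scene0.png

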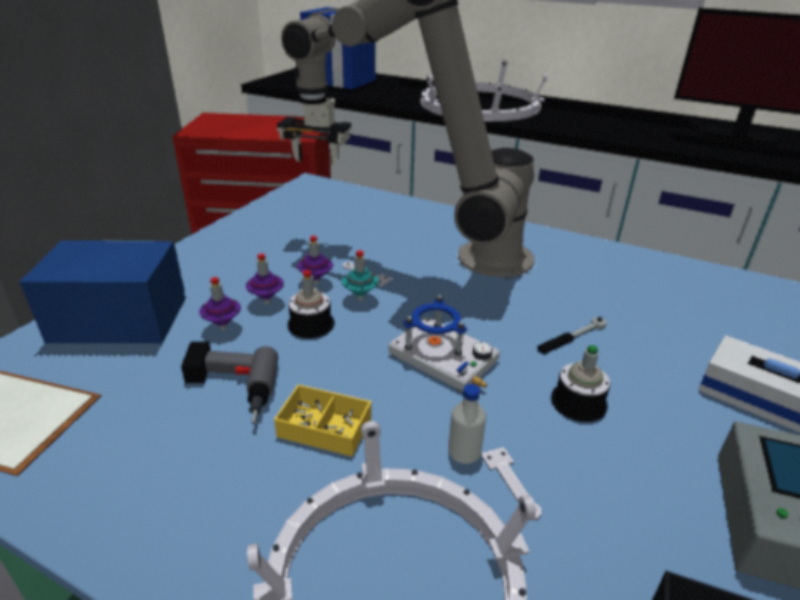

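The top view shows these red-plug candidates: titanium in a black cup at (491,301), purple at (570,250), (563,313) and (540,380), and turquoise at (470,373). Only (491,301) fits, because it is a titanium sphere with a white flange in a black storage stand. The green-plug tank is at (200,312) and the tester's blue ring at (350,313). I'll confirm with a crop and measure.

```bash
cat > h.py <<'E'
import cv2, numpy as np
def ray(c,uv,z):
    """pixel -> world point on plane z"""
    C=-c["R"].T@c["t"]; d=c["R"].T@np.linalg.inv(c["K"])@np.array([uv[0],uv[1],1.])
    return C+d*(z-C[2])/d[2]
def blobs(c,kind,amin=8):
    h=cv2.cvtColor(c["color"],cv2.COLOR_RGB2HSV).astype(int); H,S,V=h[...,0],h[...,1],h[...,2]
    m={"red":((H<8)|(H>172))&(S>150)&(V>80),"blue":(H>105)&(H<125)&(S>190)&(V>80)}[kind].astype(np.uint8)
    n,l,s,ce=cv2.connectedComponentsWithStats(m)
    return [(ce[i],s[i,4],l==i) for i in range(1,n) if s[i,4]>=amin]
E
python3 - <<'E'
from h import *
T=dict(np.load("pics/top0.npz"));S=dict(np.load("pics/scene0.npz"))
for n,c in(("top",T),("scene",S)):
    for k,z in(("red",.14),("blue",.1)):
        for ce,a,m in blobs(c,k):
            x=ray(c,ce,z)
            zz=c["z_map"][m]; d=np.median(zz[zz>0]) if (zz>0).any() else 0
            P=c["R"].T@(d*np.linalg.inv(c["K"])@np.append(ce,1)-c["t"])
            if a<1500 : print(n,k,ce.round(1),a,"plane",x.round(3),"depth",P.round(3))
a=cv2.resize(T["color"][160:280,290:430,::-1],(560,480),interpolation=cv2.INTER_CUBIC)
b=cv2.resize(S["color"][160:260,130:270,::-1],(672,480),interpolation=cv2.INTER_CUBIC)[:,:240*2]
cv2.imwrite("pics/crop.png",cv2.resize(np.hstack([a,b]),(800,370)))
E
```

```text
top red [345.3 138.7] 23 plane [ 0.724 -0.259  0.14 ] depth [ 0.753 -0.276  0.033]
top red [  1.3 150.5] 14 plane [0.673 0.733 0.14 ] depth [0.682 0.756 0.1  ]
top red [407.1 170.5] 27 plane [ 0.633 -0.436  0.14 ] depth [ 0.634 -0.437  0.135]
top red [349.5 207. ] 26 plane [ 0.525 -0.27   0.14 ] depth [ 0.525 -0.269  0.144]
top red [401.1 217.3] 31 plane [ 0.498 -0.416  0.14 ] depth [ 0.499 -0.418  0.134]
top red [333.  260.5] 26 plane [ 0.373 -0.223  0.14 ] depth [ 0.373 -0.224  0.134]
top red [382.8 265.3] 30 plane [ 0.362 -0.362  0.14 ] depth [ 0.362 -0.364  0.135]
top blue [475.8 129. ] 144 plane [ 0.771 -0.655  0.1  ] depth [ 0.753 -0.628  0.161]
top blue [466.2 122.4] 20 plane [ 0.791 -0.627  0.1  ] depth [ 0.772 -0.601  0.161]
top blue [484.2 128.9] 13 plane [ 0.772 -0.68   0.1  ] depth [ 0.754 -0.652  0.161]
top blue [187.8 136.7] 57 plane [0.733 0.205 0.1  ] depth [0.72  0.196 0.151]
top blue [491.8 134.7] 9 plane [ 0.755 -0.703  0.1  ] depth [ 0.737 -0.674  0.161]
top blue [477.2 161.8] 609 plane [ 0.671 -0.656  0.1  ] depth [ 0.657 -0.629  0.161]
top blue [457.8 145.5] 30 
[... 1369 characters left out ...]
] depth [-0.275 -1.484 -0.381]
scene red [218.9 166.9] 8 plane [ 0.381 -0.354  0.14 ] depth [ 0.367 -0.364  0.131]
scene red [251.2 177.3] 12 plane [ 0.391 -0.217  0.14 ] depth [ 0.38  -0.224  0.133]
scene red [182.5 179.5] 12 plane [ 0.516 -0.407  0.14 ] depth [ 0.504 -0.417  0.132]
scene red [214.6 191.1] 17 plane [ 0.527 -0.271  0.14 ] depth [ 0.53  -0.268  0.142]
scene red [149.8 196.1] 13 plane [ 0.649 -0.427  0.14 ] depth [ 0.64  -0.437  0.132]
scene red [169.2 258.7] 47 plane [ 0.855 -0.179  0.14 ] depth [ 0.757 -0.279  0.028]
scene blue [304.6 221.9] 261 plane [0.491 0.027 0.1  ] depth [0.49  0.027 0.1  ]
scene blue [329.7 273.8] 72 plane [0.671 0.179 0.1  ] depth [0.726 0.195 0.15 ]
```

View pics/crop.png

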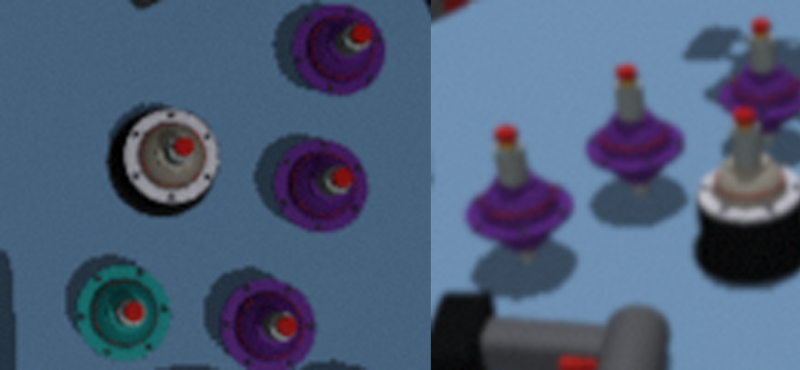

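The crop confirms it: at left (165,155) is the only titanium tank in a black cup with a red plug. The purple and turquoise lookalikes stand on their nozzles, 10 mm lower. Plug top measures (0.525, -0.269, 0.144), and 0.060 + 0.084 = 0.144 expected. The ring measures (0.489, 0.029, 0.100), as expected. Next I'll move above the plug and take a close look.

```bash
python3 - <<'E'
from cell import env, imaging
from h import *
print(env.inverse_kinematics([.525,-.269,.26],[1,0,0,0]))
env.move_pose([.525,-.269,.26],[1,0,0,0]); env.grip(0.0)
c=imaging.capture("wrist"); np.savez("pics/w1.npz",**c)
cv2.imwrite("pics/w1.png",c["color"][:,:,::-1])
for ce,a,m in blobs(c,"red",30):
    zz=c["z_map"][m]; d=np.median(zz[zz>0])
    P=c["R"].T@(d*np.linalg.inv(c["K"])@np.append(ce,1)-c["t"]); print(ce.round(1),a,P.round(4),ray(c,ce,.143).round(4))
print(env.get_clock(),env.get_eef_pos(),env.get_width(),env.get_contact_force(),(-c["R"].T@c["t"]).round(3))
E
```

```text
[-6.03380801e-01  4.52733526e-01  1.31209778e+00 -4.44089210e-16
  1.37676134e+00  9.67415526e-01]
[524.4  50.5] 710 [ 0.6348 -0.4361  0.1336] [ 0.6335 -0.4302  0.143 ]
[282.7 209.7] 262 [ 0.5239 -0.2701  0.1434] [ 0.5238 -0.2701  0.143 ]
[470.2 235.4] 355 [ 0.5    -0.4178  0.1341] [ 0.5033 -0.4128  0.143 ]
3.3 [ 0.52502729 -0.26901364  0.26000516] 0.0033634289270164305 [ 0.25786783 -0.27261047 -0.36144966] [ 0.598 -0.268  0.399]
```

View pics/w1.png

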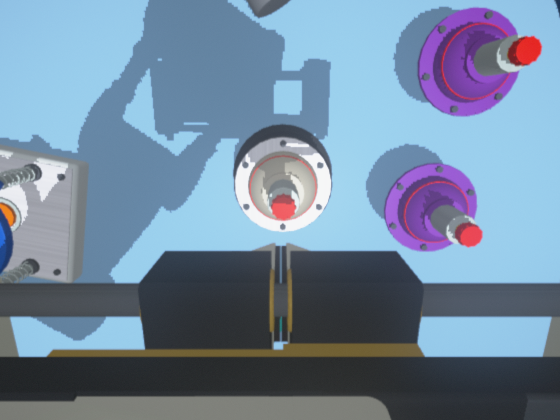

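The wrist view shows the red plug at (283,209), centred under the closed fingers, with the flange centre at about (283,184). The only neighbours are purple. I'll press the plug in small force-checked steps.

```bash
python3 - <<'E'
from cell import env, imaging
from h import *
c=dict(np.load("pics/w1.npz")); print("flange centre",ray(c,(282.7,184),.065).round(4))
x,y=.5235,-.270
env.move_linear([x,y,.168],v=.15)
f0=env.get_contact_force()[2]; z=.168
while z>.150:
    z-=.001; env.move_linear([x,y,z],v=.03)
    f=env.get_contact_force()[2]-f0; print(round(z,4),round(env.get_eef_pos()[2],4),round(f,1))
    if f>20: break
env.pause(.2); print(env.get_contact_force(),env.get_eef_pos())
env.move_linear([x,y,.235],v=.2)
c=imaging.capture("wrist"); np.savez("pics/w2.npz",**c)
for ce,a,m in blobs(c,"red",30):
    zz=c["z_map"][m]; d=np.median(zz[zz>0])
    print(ce.round(1),a,(c["R"].T@(d*np.linalg.inv(c["K"])@np.append(ce,1)-c["t"])).round(4))
cv2.imwrite("pics/w2.png",cv2.resize(c["color"][150:290,200:370,::-1],None,fx=4,fy=4,interpolation=cv2.INTER_CUBIC))
print(env.get_clock())
E
```

```text
flange centre [ 0.5268 -0.2706  0.065 ]
0.167 0.1678 -0.4
0.166 0.1661 0.1
0.165 0.1649 -0.2
0.164 0.1639 0.1
0.163 0.1629 0.1
0.162 0.1622 1.3
0.161 0.1614 4.2
0.16 0.1604 4.7
0.159 0.1593 4.9
0.158 0.1583 4.8
0.157 0.1572 5.6
0.156 0.1569 10.1
0.155 0.1569 15.1
0.154 0.1568 20.6
[-4.86595986  4.01297185 20.00212092] [ 0.52373644 -0.27014889  0.15681179]
[461.7  58.2] 98 [ 0.6324 -0.4127  0.0677]
[547.9  41.3] 685 [ 0.6342 -0.4336  0.1331]
[281.8 220.3] 96 [ 0.5203 -0.27    0.1382]
[488.8 245.3] 436 [ 0.5002 -0.4178  0.1341]
8.375
```

View pics/w2.png

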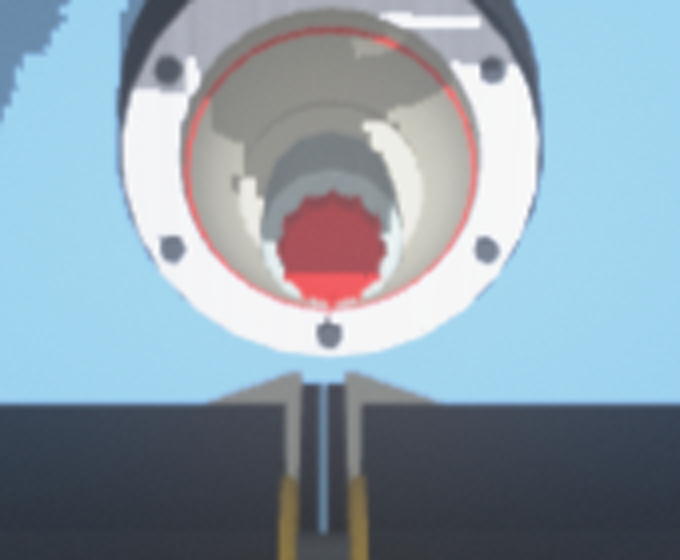

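The crop shows a dark red head at (331,248) sitting flat on the neck, with no yellow visible. The hard stop came at tip z 0.1378, against 0.138 expected, so the plug is home. Next: grip the neck, lift, carry to the tester and look.

```bash
python3 - <<'E'
from cell import env, imaging
from h import *
c=dict(np.load("pics/w2.npz")); p=ray(c,(282.7,212),.138); print(p.round(4))
x,y=(p[:2] if np.hypot(p[0]-.5235,p[1]+.27)<.005 else (.524,-.270))
env.grip(.7)
env.move_linear([x,y,.1185],v=.15); env.grip(0.0)
print(env.get_width()*92,env.get_grip_force(),env.get_eef_pos(),env.get_contact_force())
if .2<env.get_width()<.36:
    env.move_linear([x,y,.26],v=.15); print(env.get_width()*92,env.get_contact_force())
    env.move_linear([.489,.029,.26],v=.25)
    c=imaging.capture("wrist"); np.savez("pics/w3.npz",**c); cv2.imwrite("pics/w3.png",c["color"][:,:,::-1])
    t=imaging.capture("top"); np.savez("pics/top3.npz",**t)
print(env.get_clock(),env.get_eef_pos())
E
```

```text
[ 0.5262 -0.2705  0.138 ]
25.16279408223068 30.00016540288925 [ 0.52623708 -0.27066011  0.11861207] [-0.20473677 -0.97468738  0.43675009]
25.147100068617974 [-0.08101399 -0.09885968 -4.31403349]
13.6667 [0.48916671 0.02802685 0.25988782]
```

View pics/w3.png

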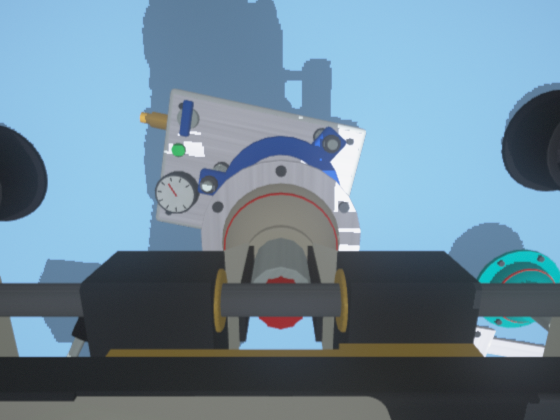

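The wrist view shows the tank held upright, with its flange at about (281,250) and the plug at (281,303). The blue arc of the ring is visible from (215,190) to (345,180), with nuts at (332,144) and (208,182). I'll fit circles to the ring and flange edges in this same image, so that calibration errors cancel.

```bash
python3 - <<'E'
from h import *
from scipy.optimize import least_squares
def fit(P,r):
    P=np.array(P)[:,:2]
    s=least_squares(lambda q:np.hypot(*(P-q).T)-r,P.mean(0)-[.04,0],loss="soft_l1",f_scale=.001)
    return s.x.round(4),np.abs(s.fun).mean().round(4)
c=dict(np.load("pics/w3.npz"))
h=cv2.cvtColor(c["color"],cv2.COLOR_RGB2HSV).astype(int)
m=(h[...,0]>105)&(h[...,0]<125)&(h[...,1]>150)
A=[];B=[]
for u in range(246,306,2):
    v=np.where(m[120:200,u])[0]+120
    if len(v): A.append(ray(c,(u,v.min()-.5),.09)); B.append(ray(c,(u,v.max()+.5),.2025))
print("ring",fit(A,.052),"flange",fit(B,.046),len(A))
n=[ray(c,q,.112)[:2] for q in((332,144),(208,182))]
d=n[1]-n[0]; L=np.hypot(*d); mid=(n[0]+n[1])/2; print("nuts chord",L.round(4),"(107) centre",(mid+np.array([-abs(d[1]),np.sign(d[1])*d[0]])/L*.031).round(4))
t=dict(np.load("pics/top0.npz"))
mm=max((b for b in blobs(t,"blue") if abs(b[0][0]-244)<8 and abs(b[0][1]-220)<8),key=lambda b:b[1])[2].astype(np.uint8)
cs,hi=cv2.findContours(mm,cv2.RETR_CCOMP,cv2.CHAIN_APPROX_NONE)
hole=max((k for k,q in zip(cs,hi[0]) if q[3]>=0),key=cv2.contourArea)
(u,v),r=cv2.minEnclosingCircle(hole); M=cv2.moments(hole)
print("top hole",ray(t,(M["m10"]/M["m00"],M["m01"]/M["m00"]),.098).round(4), r*1.38/474.8)
f=cv2.fitEllipse(hole)[0]; print(ray(t,f,.098).round(4))
E
```

```text
ring (array([0.4849, 0.0285]), np.float64(0.0002)) flange (array([0.4914, 0.0239]), np.float64(0.0005)) 30
nuts chord 0.1048 (107) centre [0.4883 0.0287]
top hole [0.4861 0.0293 0.098 ] 0.040554922091026915
[0.4861 0.0293 0.098 ]
```

The ring centre is about (0.486, 0.029) by three agreeing estimates, and the tank axis is within about 1 mm of the TCP. I'll lower with lateral-force checks and stop once seated.

```bash
python3 - <<'E'
from cell import env, imaging
from h import *
p=np.array([.4855,.0288,.178])
env.move_linear([p[0],p[1],.25],v=.15); env.move_linear(p,v=.12)
f0=np.array(env.get_contact_force()); print(f0)
while p[2]>.1575:
    p[2]-=.0015; env.move_linear(p,v=.03)
    f=np.array(env.get_contact_force())-f0; print(p.round(4),np.round(env.get_eef_pos(),4),f.round(1),np.round(env.get_torque(),2))
    if f[2]>6 or np.hypot(f[0],f[1])>6: break
c=imaging.capture("wrist"); np.savez("pics/w4.npz",**c); cv2.imwrite("pics/w4.png",c["color"][:,:,::-1])
print(env.get_clock())
E
```

```text
[ 1.02032507  0.10193915 -3.62468542]
[0.4855 0.0288 0.1765] [0.4857 0.0288 0.177 ] [-1.7  0.7 -0.4] [0.04 0.01 0.04]
[0.4855 0.0288 0.175 ] [0.4855 0.0288 0.175 ] [-1.3 -0.9 -0.8] [-0.01  0.02 -0.02]
[0.4855 0.0288 0.1735] [0.4854 0.0288 0.1734] [-1.3 -0.6 -0.7] [ 0.04  0.02 -0.01]
[0.4855 0.0288 0.172 ] [0.4854 0.0288 0.1719] [ 0.3 -0.4 -1. ] [ 0.03 -0.01  0.  ]
[0.4855 0.0288 0.1705] [0.4854 0.0288 0.1704] [-1.   0.7 -0.7] [0.03 0.02 0.03]
[0.4855 0.0288 0.169 ] [0.4854 0.0288 0.1689] [-0.7  0.9 -0.8] [-0.03 -0.   -0.  ]
[0.4855 0.0288 0.1675] [0.4854 0.0288 0.1674] [-2.  -0.3 -0.3] [0.04 0.04 0.01]
[0.4855 0.0288 0.166 ] [0.4854 0.0288 0.1659] [-0.7  0.1 -0.6] [ 0.04  0.02 -0.05]
[0.4855 0.0288 0.1645] [0.4854 0.0288 0.1644] [-1.  -0.4 -1. ] [0.06 0.01 0.03]
[0.4855 0.0288 0.163 ] [0.4854 0.0288 0.1629] [-1.5 -0.1  0. ] [-0.03  0.01  0.04]
[0.4855 0.0288 0.1615] [0.4854 0.0288 0.1614] [-0.8  0.9  0. ] [0.06 0.01 0.03]
[0.4855 0.0288 0.16  ] [0.4854 0.0288 0.1599] [-0.9  0.4 -0.8] [-0.   -0.03 -0.02]
[0.4855 0.0288 0.1585] [0.4857 0.0288 0.1586] [-2.2 -0.4  0.6] [ 0.01 -0.07  0.  ]
[0.4855 0.0288 0.157 ] [0.4857 0.0288 0.1574] [-1.7 -1.7  5.9] [-0.02  0.17 -0.  ]
18.2167
```

View pics/w4.png

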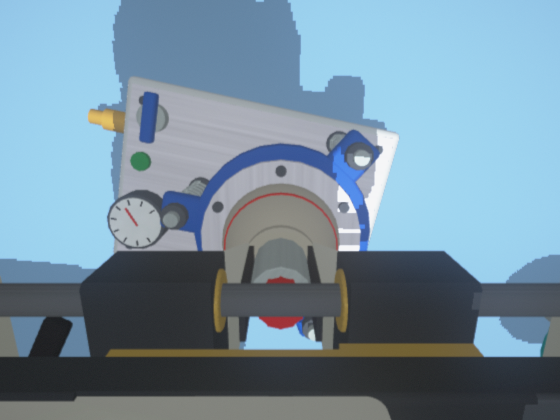

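The flange (centre ~ (281,235)) sits centred in the blue ring with an even margin all round. Contact came at TCP z 0.1583, as expected. Now I'll press down.

```bash
python3 - <<'E'
from cell import env, imaging
from h import *
p=np.array([.4855,.0288,.157])
while p[2]>.138:
    p[2]-=.001; env.move_linear(p,v=.03)
    f=np.array(env.get_contact_force()); e=env.get_eef_pos(); print(round(p[2],4),np.round(e,4),f.round(1),np.round(env.get_torque(),2))
    if f[2]>15 or np.hypot(f[0],f[1])>10 or e[2]<.1436: break
env.pause(.3); print(env.get_eef_pos(),env.get_contact_force(),env.get_width()*92)
for n in("wrist","scene"):
    c=imaging.capture(n); np.savez(f"pics/{n}5.npz",**c)
cs=cv2.resize(c["color"][195:285,260:360,::-1],(444,400),interpolation=cv2.INTER_CUBIC)
w=np.load("pics/wrist5.npz")["color"][80:360,150:400,::-1]
cv2.imwrite("pics/e5.png",np.hstack([cs,cv2.resize(w,(356,400))]))
print(env.get_clock())
E
```

```text
0.156 [0.4857 0.0288 0.1562] [-0.6  0.6  2.1] [0.06 0.12 0.01]
0.155 [0.4857 0.0288 0.155 ] [-0.7 -0.1  3.6] [ 0.01 -0.04  0.03]
0.154 [0.4857 0.0288 0.154 ] [-0.4  0.2  3.8] [ 0.03 -0.08 -0.04]
0.153 [0.4857 0.0288 0.153 ] [ 0.8 -0.3  3.1] [ 0.04 -0.06 -0.01]
0.152 [0.4857 0.0288 0.1521] [0.9 0.6 3.5] [ 0.08 -0.19  0.03]
0.151 [0.4857 0.0288 0.1511] [1.1 1.  4.5] [ 0.07 -0.19 -0.02]
0.15 [0.4857 0.0288 0.1501] [ 1. -0.  5.] [ 0.02 -0.18  0.07]
0.149 [0.4857 0.0288 0.1492] [1.4 0.1 5. ] [ 0.09 -0.16  0.02]
0.148 [0.4857 0.0288 0.1482] [ 1.3 -0.4  5.9] [ 0.01 -0.13 -0.  ]
0.147 [0.4857 0.0288 0.1472] [1.5 0.1 6.8] [ 0.07 -0.12  0.05]
0.146 [0.4857 0.0288 0.1464] [0.2 0.1 7.9] [ 0.09 -0.06  0.02]
0.145 [0.4857 0.0288 0.1456] [-0.5 -1.  10.2] [ 0.08  0.11 -0.01]
0.144 [0.4857 0.0288 0.1448] [-0.9 -0.3 11.5] [ 0.1   0.19 -0.04]
0.143 [0.4857 0.0288 0.144 ] [-2.2  0.2 13.1] [0.08 0.33 0.01]
0.142 [0.4857 0.0288 0.1432] [-0.5 -0.2 14.7] [ 0.07  0.44 -0.04]
[0.48571263 0.02878608 0.1432522 ] [-1.98635152  0.08290904 15.0535552 ] 25.246521655745273
22.3667
```

View pics/e5.png

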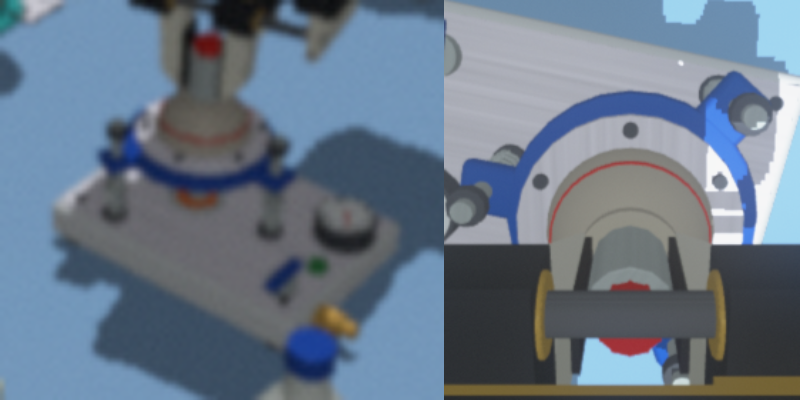

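The tank is seated level in the lowered ring with its nozzle on the orange seal at (197,198). The stroke is 15 mm, about 3 mm of squeeze, and the load including the tank's weight is about 19 N. Both are consistent with a firm press, and the grip has not slipped.

```bash
python3 -c "
from cell import env
print(env.hand_in())"
```

```text
the job is handed in; nothing more can be done
None
```

I pressed the red plug home in the stand, moved the tank into the blue ring, and handed the job in at about 22 s with the arm holding it on the seal at about 3 mm of squeeze; the green-plugged tank and other loose items were left alone.

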